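# Hold a closed mooncake tin in the corner of the date coder

## Robot

A 7-joint arm with a two-finger parallel gripper is mounted at the origin on the work surface. World frame = base frame: x ahead of the robot, y to its left, z up, the work surface at z = 0. Lengths are in mm, angles in rad, forces in N, time in s.
With the tool pointing down it reaches from about 400 to 850 mm from the base axis. Payload 4.5 kg.
Tool frame: the origin (TCP) lies midway between the tips of the shut fingers; the grasp point (between the pads) lies 19 mm behind it; z points along the fingers, y is the line along which they close (so a half turn about z gives the same grasp; the last joint's range is limited). The gripper opens to 85 mm and grips with 20 to 120 N. Pads are 22 mm wide; open, the fingers measure 114 mm over their backs; the gripper's body (76 mm by 85 mm) begins 54 mm behind the grasp point. The pads swing forward as they close: fully open they stand 13 mm farther back than shut.
Start: joints at [-1.108, 0.689, -0.195, 1.565, 0.157, 0.902, -0.215], TCP at [259.847, 568.451, 206.317] pointing down, gripper open.
Joint ranges: [-3.01, 3.01], [-0.46, 2.08], [-1.47, 1.51], [0.13, 2.56], [-1, 4.14], [0.04, 2.09], [-2.66, 2.66]. Speed limits (rad/s): [2.57, 2.57, 3.14, 3.14, 3.14, 3.14, 3.14].

## Interface

Orientations are given as a unit quaternion [x, y, z, w].
In Python, from station import r gives the robot as it stands.
- The arm moves only by the tool drive_tool, never from a script. Its argument "moves" is a list of rows, each a list of 7 numbers: the turn, a rotation vector about the tool's x, y, z in degrees, then the shift along the tool's x, y, z in mm, then the gripper's target within -1 to 1 (shut at 1, half-way at 0, fully open at -1). A call has 1 to 12 rows; each row is the pose to reach, as a shift and turn from the pose commanded when the call began, along the tool's axes at that moment; what a row does not reach only later rows make up. A row lasts 1/8 s, in which the tool goes at most 62.5 mm and 10.7 degrees, less where a joint would pass 70% of its speed; a pose out of reach is approached as far as the arm can. A call with a gripper value outside its range is refused whole. The fingers move at their own pace and stop on an object; "grip_force" is the grip in N (left out, the last holds). Time passes only in rows, so rows that repeat a pose let the fingers close. It gives the time, the measured TCP pose, the force, the opening and the grip force at its end, in the units of the state.
- r.read_state(): the state, without advancing time (a new reading comes with each control period).
- r.snapshot(name): name is "scene" or "top" or "wrist"; returns a dict with "color" (480x640x3 uint8, blue, green, red), "range_z" (480x640 float32, mm along the optical axis (not along the pixel's ray), 0 where there is no reading), "intrinsics" (3x3 intrinsics, pixels), "view" (4x4, takes a point from world to camera coordinates); the wrist camera has in their place "tool_from_camera" (4x4, takes a point from camera to tool coordinates, whose origin is the TCP and whose axes are the flange's). Camera axes: x right, y up, looking along -z (the intrinsics and any distortion apply to the point x, -y, -z); pixel columns grow to the right and rows downward; lengths in mm; the calibration is good to about 2 mm. A picture is of the moment at which its call begins: read the wrist's pose just before it.
- r.finish_job(): hands the job in; it is judged then, once.
The state is a dict: "time": time; "joint_pos": joint angles; "joint_velocities": joint speeds; "joint_torque": joint torques, N m; "ee_pos": TCP position; "tool_rot": TCP orientation; "ft_force": force on the tool from outside, world axes, zero at the start; "torque": the same for the moment, N m; "gripper_width": finger opening in mm; "grip_force": force on a finger pad.
Only numpy, scipy, OpenCV 4.12 (cv2) and the standard library are available. Lean on these libraries where they do the work, as an engineer would, in place of code of your own. Each camera call takes 0.05 s, during which the arm holds its last target. There are 200 camera calls.

## Task

Shut the lid of the open mooncake tin while it still stands on the bench, then carry the tin level to the date coder, lay it flat on the coder's bed and push it fully home into the corner of the two guides: one long side flat against the long back guide, one short end against the end guide. Finish while still holding the tin there with the gripper, pressed firmly against both guides at once so that the code can be printed on its underside, and leave the other things on the bench where they are.

Things in the scene. Friction and masses are not known exactly. Their poses are not given: they have to be found in the camera images.
- tin_center (a point): Centre of the open tin (half-way up the shut tin, 22 mm above its underside). Plain metal tin with two mooncakes, 62 mm (its x) by 130 mm (its y), 44 mm high when shut, about 0.3 kg, loose; lid hinged along the long side at its +x; z up. Shut, it can be gripped across its 62 mm; either long side may go to the back guide. Another tin of this shape stands nearby, already shut.
- tin: The same tin with its lid; origin at the centre of its underside, axes as for tin_center.
- tin_lid (a joint): Angle of the tin's hinged lid: 0 is shut, 2.0 rad fully open (leaning back). It stands open at the start and stays where it is left near upright; pushed over towards the tin's -x by more than about half a radian past upright it falls shut by itself. The hinge line lies 31 mm to +x of the tin's centre and 38 mm above its underside; the lid is 62 mm from hinge to free edge, 129 mm long, 6 mm thick.
- tin_lid_edge (a point): Middle of the free edge of the tin's lid.
- coder: Bench date coder, fixed to the bench: grey housing with a flat smooth steel bed on top, 72 mm above the bench, 256 mm deep (its x) and 274 mm wide (its y). Origin at bench height; the bed reaches from 130 mm to its -y side to 144 mm to its +y side. x points away from the front where one works, z up. On its +y side, from 150 mm, stands a console 134 mm high with a screen and a stop button.
- corner (a point): Inner corner of the two guides, on the bed's surface (72 mm above the bench), 50 mm to +x and 62 mm to +y of the coder's origin, axes as the coder's. When home, the tin's centre lies 31 mm to -x and 65 mm to -y of this point. The bed is free for another 110 mm to -x and 60 mm to -y of the tin's place.
- back_guide: Long dark steel guide bar fixed on the bed, along the coder's y: stop face towards -x, 12 mm high, 10 mm thick, 180 mm long from the corner towards -y; origin at the corner. Low enough for a finger that holds the tin by its upper half to pass above it; two thumb screws behind it are lower still.
- end_guide: Short dark steel guide bar fixed on the bed, along the coder's x: stop face towards -y, 24 mm high, 10 mm thick, 110 mm long towards -x; origin at the corner. Both guides are rigid; bed, guides and tin are smooth metal (friction about 0.25), yet the tin drags if it is pushed down hard on the bed.
- full_tin: Bystander: another tin of the same shape with its lid shut, 62 x 130 x 44 mm, origin at the centre of its underside.
- shaker: Bystander: round metal shaker, 71 mm across, 111 mm high, origin under its centre.
- scraper: Bystander: flat steel dough scraper with a wooden grip, 100 x 150 x 25 mm, origin under its blade.
- cassette: Bystander: black ribbon cassette, 70 x 48 x 28 mm, origin under its centre.
- jar: Bystander: glass jar with a metal cap, 72 mm across, 105 mm high, origin under its centre.
- mould: Bystander: dark wooden mooncake mould, 85 mm square head 40 mm high with a handle 110 mm long, origin under the head.
Not all that is in view belongs to the job. Leave any green look-alike of the tin alone.

How it is judged:
By the outcome, as a careful person would: the job done as asked, in the order asked, and still so for the second after the job is handed in, while the arm keeps its last pose, push and grip.
It also fails if it takes over 64 s, if anything falls off the work surface, if the arm or the gripper's body presses on something with over 40 N, if the wrist force passes 120 N, or if a joint passes its speed limit or range.

## Working session

There is one attempt and no reset: what is moved stays moved. The work goes in short steps, Python scripts to look and compute and a tool call to move; the robot and the scene stay as the last step left them, time stands still between calls to the robot, and variables do not carry over. Pictures are saved under pics/ and viewed, at most 10 in all, crops included, and the job is handed in when it is done.

Besides the shell and the picture viewer there is one more tool, called after "Emit:" by a JSON object that holds its "name" and its "arguments", one argument or row to a line. drive_tool: Moves the arm, as the interface text tells. Its arguments: {"type":"object","properties":{"moves":{"type":"array"},"grip_force":{"type":"number"}},"required":["moves"]}

```bash
mkdir -p pics; ls
cat > h.py <<'E'
import numpy as np, cv2
from station import r
from scipy.spatial.transform import Rotation as R
def snap(n):
    s=r.read_state(); d=r.snapshot(n)
    if n=="wrist":
        T=np.eye(4);T[:3,:3]=R.from_quat(s["tool_rot"]).as_matrix();T[:3,3]=s["ee_pos"]
        d["c2w"]=T@np.array(d["tool_from_camera"])
    else: d["c2w"]=np.linalg.inv(np.array(d["view"]))
    return d
def cloud(d):
    K=np.array(d["intrinsics"]);z=d["range_z"].astype(float)
    v,u=np.mgrid[0:480,0:640]
    p=np.stack([(u-K[0,2])/K[0,0]*z,-(v-K[1,2])/K[1,1]*z,-z,np.ones_like(z)],-1)
    w=(p@d["c2w"].T)[...,:3]; w[z<=0]=np.nan
    return w
E
python3 - <<'E'
from h import *
s=r.read_state();print({k:np.round(v,3) for k,v in s.items()})
for n in("scene","top"):
    d=snap(n);cv2.imwrite(f"pics/{n}0.png",d["color"]);np.save(f"{n}0.npy",cloud(d));print([k for k in d],np.round(d["c2w"],2).tolist(),np.array(d["intrinsics"]).tolist())
E
```

```text
pics
{'time': np.float64(0.0), 'joint_pos': array([-1.108,  0.69 , -0.195,  1.566,  0.157,  0.903, -0.215]), 'joint_velocities': array([-0.001, -0.002,  0.002, -0.001,  0.001,  0.001,  0.   ]), 'joint_torque': array([ 1.0000e-03, -5.3961e+01, -1.2660e+00, -1.5854e+01,  9.0000e-03,
        1.0000e-02,  0.0000e+00]), 'ee_pos': array([259.621, 567.737, 205.458]), 'tool_rot': array([ 0.213,  0.977, -0.001, -0.   ]), 'ft_force': array([0.545, 0.   , 0.157]), 'torque': array([-0.028,  0.014,  0.05 ]), 'grip_force': np.float64(0.0), 'gripper_width': np.float64(85.463)}
['color', 'range_z', 'intrinsics', 'view', 'c2w'] [[-0.87, -0.41, 0.27, 925.27], [0.49, -0.71, 0.5, 920.22], [-0.01, 0.57, 0.82, 1420.7], [0.0, 0.0, 0.0, 1.0]] [[615.7456403982778, 0.0, 317.66071384227877], [0.0, 615.7456403982778, 247.00354349398796], [0.0, 0.0, 1.0]]
['color', 'range_z', 'intrinsics', 'view', 'c2w'] [[0.0, 0.98, -0.19, 185.99], [-1.0, 0.0, 0.01, 88.91], [0.01, 0.19, 0.98, 1687.1], [0.0, 0.0, 0.0, 1.0]] [[593.5495858913592, 0.0, 312.35502383778237], [0.0, 593.5495858913592, 238.24343911515732], [0.0, 0.0, 1.0]]
```

View pics/top0.png

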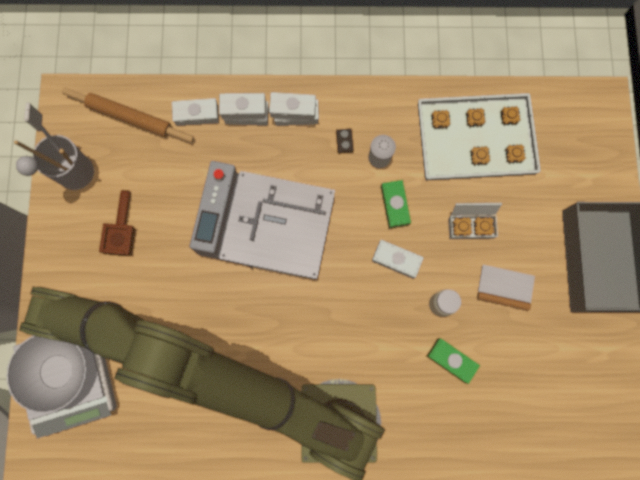

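View pics/scene0.png

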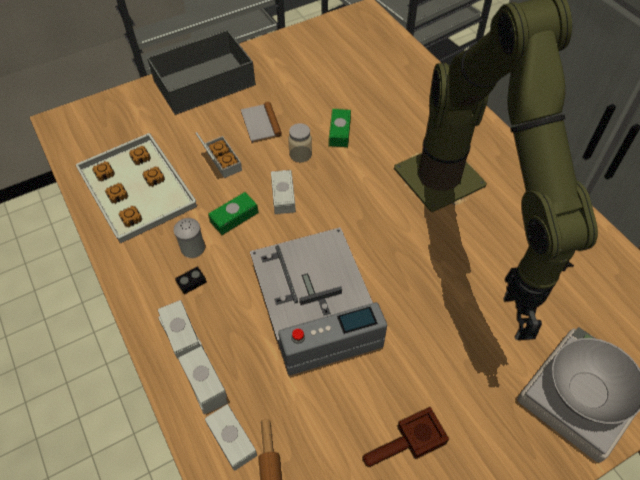

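Top view: the open tin is at (473,225), with two mooncakes and its lid up on the +x side. The shut plain tins are at (398,258) and in the stack at the top, and the green look-alikes are at (396,204) and (454,360). Only (473,225) is open and plain, so it is the one meant. The coder bed is at (278,228), with the guide corner near (263,203).

Run:
```python
from h import *
t=np.load("top0.npy");s=np.load("scene0.npy")
im=cv2.imread("pics/top0.png")
def reg(w,lo,hi):
    p=w.reshape(-1,3);return p[(p>lo).all(1)&(p<hi).all(1)]
print("tin px",t[225,473],t[210,476],"bed",t[250,270],t[203,263], "corner");
c=t[226,473]
for n,w in(("top",t),("scene",s)):
    p=reg(w,[c[0]-90,c[1]-110,14],[c[0]+110,c[1]+110,130])
    lo=p[p[:,2]<42];print(n,"low",len(lo),cv2.minAreaRect(lo[:,:2].astype(np.float32)),np.percentile(lo,[1,99],axis=0).round(0).tolist())
    hi=p[p[:,2]>52]
    print(n,"hi",len(hi),np.percentile(hi,[1,50,99],axis=0).round(0).tolist())
    if len(hi)>10:
        print(cv2.fitLine(hi[:,:2].astype(np.float32),cv2.DIST_HUBER,0,.01,.01).ravel(), np.polyfit(hi[:,2],hi[:,0],1))
b=t[250,270]
for n,w in(("top",t),("scene",s)):
    p=reg(w,[b[0]-220,b[1]-260,66],[b[0]+260,b[1]+170,78])
    m=np.abs(p[:,2]-np.median(p[:,2]))<6
    print(n,"bed",np.median(p[:,2]),cv2.minAreaRect(p[m][:,:2].astype(np.float32)))
crop=np.hstack([cv2.resize(im[165:285,190:345],None,fx=2.55,fy=2.55,interpolation=3),cv2.resize(im[165:285,370:525],None,fx=2.55,fy=2.55,interpolation=3)])
sc=cv2.imread("pics/scene0.png")
c2=np.hstack([cv2.resize(sc[225:345,245:400],None,fx=2.4,fy=2.4),cv2.resize(sc[120:240,150:305],None,fx=2.4,fy=2.4)])
c2=cv2.resize(c2,(crop.shape[1],int(c2.shape[0])))
cv2.imwrite("pics/crop.png",np.vstack([crop,c2])[:600,:800])
```

```text
tin px [ 548.60823461 -392.20402662   17.82474076] [ 581.14085744 -388.70086994   66.9923958 ] bed [463.71147552 188.39355887  77.55155314] [597.24189655 209.93190958  75.73410354] corner
top low 998 ((572.9312744140625, -378.5137939453125), (126.65412139892578, 153.95449829101562), 0.6642354130744934) [[510.0, -454.0, 15.0], [577.0, -323.0, 41.0]]
top hi 432 [[576.0, -452.0, 53.0], [585.0, -389.0, 79.0], [596.0, -324.0, 99.0]]
[ 2.882363e-02 -9.995845e-01  5.850450e+02 -3.871766e+02] [3.05963466e-01 5.61462045e+02]
scene low 702 ((545.0682373046875, -386.9082336425781), (142.31028747558594, 67.6187744140625), 87.43521881103516) [[514.0, -455.0, 15.0], [576.0, -318.0, 42.0]]
scene hi 94 [[581.0, -448.0, 56.0], [595.0, -370.0, 93.0], [600.0, -318.0, 101.0]]
[ 5.0270893e-02 -9.9873561e-01  5.9456238e+02 -3.7584610e+02] [3.26619919e-01 5.64558011e+02]
top bed 71.16682875583729 ((542.3177490234375, 180.91299438476562), (299.2572937011719, 257.1729431152344), 78.22256469726562)
scene bed 71.8664724891031 ((549.51123046875, 206.67025756835938), (355.00128173828125, 256.9956359863281), 78.58937072753906)
```

View pics/crop.png

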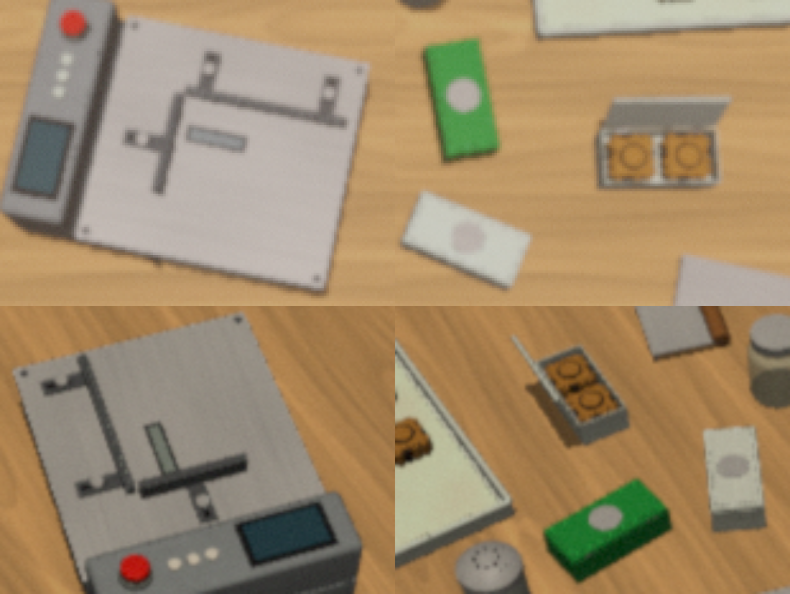

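Crop confirms it: open plain tin with mooncakes, lid up at +x (right panels). Coder yaw is about -11.8° and the tin centre about (545,-387). Next I compute the moves.

```bash
cat >> h.py <<'E'
def rel(*wps):
    """world waypoints (x,y,z,azimuth of tool y in deg) -> turn (deg) and shift (mm) in tool axes"""
    s=r.read_state();M=R.from_quat(s["tool_rot"])
    for x,y,z,a in wps:
        a=np.deg2rad(a);Y=np.array([np.cos(a),np.sin(a),0]);Z=np.array([0,0,-1.]);T=R.from_matrix(np.stack([np.cross(Y,Z),Y,Z],1))
        print(np.round((M.inv()*T).as_rotvec(degrees=True),1),np.round(M.inv().apply(np.array([x,y,z])-s["ee_pos"]),1))
E
python3 -c "
from h import *
rel((480,330,240,50),(610,60,240,25),(645,-200,240,10),(645,-387,240,2))"
```

```text
[-0.1  0.  15.4] [-299.3 -124.7  -34.2]
[-0.1  0.  40.4] [-529.8 -316.3  -33.9]
[-0.1  0.1 55.4] [-669.7 -538.2  -33.5]
[-0.1  0.1 63.4] [-747.4 -708.3  -33.1]
```

Emit:
{"name": "drive_tool", "arguments": {
  "moves": [
    [0, 0, 3, -60, -25, -34, 1],
    [0, 0, 6, -115, -48, -34, 1],
    [0, 0, 9, -170, -71, -34, 1],
    [0, 0, 12, -225, -94, -34, 1],
    [0, 0, 15, -280, -117, -34, 1],
    [0, 0, 20, -325, -142, -34, 1],
    [0, 0, 25, -370, -180, -34, 1],
    [0, 0, 30, -415, -217, -34, 1],
    [0, 0, 35, -460, -255, -34, 1],
    [0, 0, 40, -505, -295, -34, 1],
    [0, 0, 43, -540, -335, -34, 1],
    [0, 0, 46, -570, -380, -34, 1]
  ]
}}

```text
time: 1.6
ee_pos: [620.6, -15.6, 239.7]
tool_rot: [0.578, 0.816, -0.0, -0.0]
ft_force: [0.6, 0.6, 0.2]
gripper_width: 0.2
grip_force: 0.0
```

```bash
python3 -c "
from h import *
s=r.read_state();print(s['ee_pos'],s['joint_pos'],s['gripper_width'])
rel((640,-200,230,10),(640,-387,160,2),(640,-387,75,2),(625,-387,75,2),(545,-387,75,2))"
```

```text
[620.59061802 -15.63945117 239.73331571] [-0.04053031  0.64323646 -0.01495389  1.54376406  0.01056791  0.95511061
  0.27915787] 0.16604131576990047
[-0.  -0.   9.4] [-180.4  -42.8    9.7]
[-0.  -0.  17.4] [-356.8 -104.7   79.6]
[-0.  -0.  17.4] [-356.9 -104.7  164.6]
[-0.  -0.  17.4] [-351.9 -118.8  164.6]
[-0.  -0.  17.4] [-325.4 -194.3  164.6]
```

Emit:
{"name": "drive_tool", "arguments": {
  "moves": [
    [0, 0, 3, -58, -14, 3, 1],
    [0, 0, 6, -115, -28, 6, 1],
    [0, 0, 9, -172, -42, 9, 1],
    [0, 0, 12, -230, -58, 25, 1],
    [0, 0, 15, -285, -78, 45, 1],
    [0, 0, 17, -335, -95, 70, 1],
    [0, 0, 17, -357, -105, 100, 1],
    [0, 0, 17, -357, -105, 135, 1],
    [0, 0, 17, -357, -105, 160, 1],
    [0, 0, 17, -357, -105, 164, 1],
    [0, 0, 17, -357, -105, 164, 1]
  ]
}}

```text
time: 2.98
ee_pos: [640.3, -385.8, 76.6]
tool_rot: [0.692, 0.722, 0.0, 0.0]
ft_force: [-0.1, 0.3, 0.4]
gripper_width: -0.1
grip_force: 0.0
```

```bash
python3 -c "
from h import *
d=snap('wrist');w=cloud(d)
cv2.imwrite('pics/w1.png',d['color'])
rel((625,-387,75,2),(535,-387,75,2))"
```

```text
[0.1 0.1 0.4] [ -0.2 -15.8   2.4]
[0.1 0.1 0.4] [   3.6 -105.7    2.3]
```

View pics/w1.png

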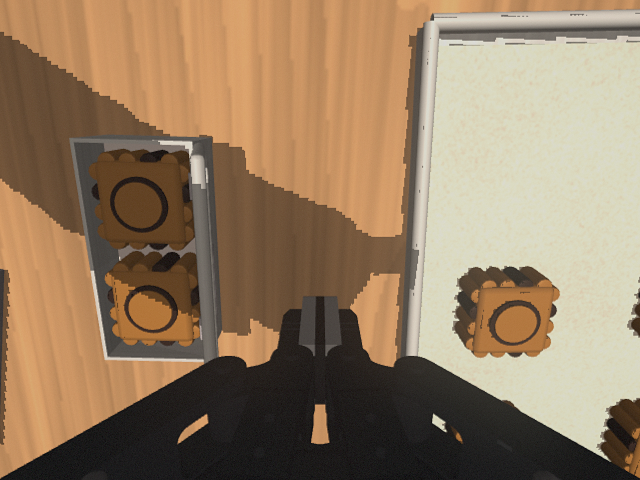

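The wrist view shows the tin at (145,250), its lid edge at (205,260) and the fingers at (320,330), clear behind the lid. Sweeping towards the tin's -x.

Emit:
{"name": "drive_tool", "arguments": {
  "moves": [
    [0, 0, 0, 0, -10, 2, 1],
    [0, 0, 0, 0, -20, 2, 1],
    [0, 0, 0, 0, -29, 2, 1],
    [0, 0, 0, 0, -38, 2, 1],
    [0, 0, 0, 0, -47, 2, 1],
    [0, 0, 0, 0, -56, 2, 1],
    [0, 0, 0, 0, -65, 2, 1],
    [0, 0, 0, 2, -74, 2, 1],
    [0, 0, 0, 2, -83, 2, 1],
    [0, 0, 0, 3, -92, 2, 1],
    [0, 0, 0, 3, -100, 2, 1],
    [0, 0, 0, 3, -105, 2, 1]
  ]
}}

```text
time: 4.53
ee_pos: [534.3, -387.4, 74.3]
tool_rot: [0.692, 0.722, -0.0, -0.0]
ft_force: [0.4, -1.0, -0.4]
gripper_width: 0.2
grip_force: 0.0
```

Emit:
{"name": "drive_tool", "arguments": {
  "moves": [
    [0, 0, 0, 0, 0, -30, 1],
    [0, 0, 0, 0, 0, -70, -1],
    [0, 0, 0, 0, 0, -110, -1],
    [0, 0, 0, 0, 0, -120, -1],
    [0, 0, 0, 0, 0, -120, -1]
  ]
}}

```text
time: 5.15
ee_pos: [535.1, -387.2, 194.5]
tool_rot: [0.692, 0.722, 0.0, 0.0]
ft_force: [-1.5, 0.5, -1.2]
gripper_width: 72.3
grip_force: 0.0
```

Run:
```python
from h import *
def reg(w,lo,hi):
    p=w.reshape(-1,3);return p[(p>lo).all(1)&(p<hi).all(1)]
d=snap('wrist');w=cloud(d);cv2.imwrite('pics/w2.png',d['color'])
p=reg(w,[480,-480,36],[610,-300,56])
print("lid top",len(p),np.median(p[:,2]),cv2.minAreaRect(p[:,:2].astype(np.float32)),np.percentile(p,[2,98],axis=0))
```

```text
lid top 7417 38.713830742175844 ((545.7125244140625, -389.9656677246094), (68.27841186523438, 130.49649047851562), 0.4528893828392029) [[ 512.6765287  -453.1051372    36.17705815]
 [ 578.6138158  -326.12860737   54.10102378]]
```

View pics/w2.png

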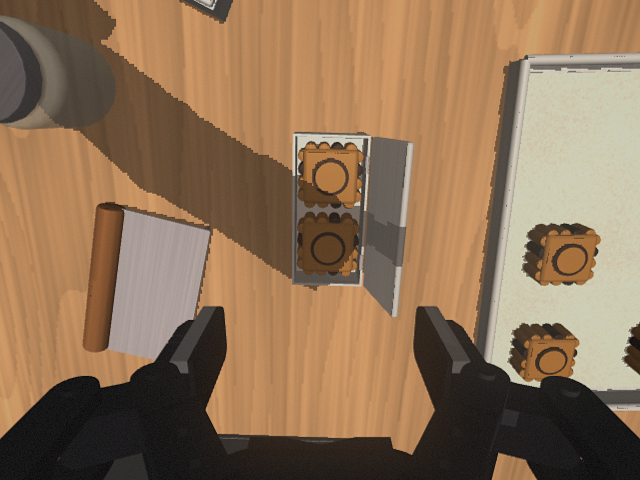

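The tin body is at (330,208), but the lid at (390,225) is still open. I'll measure its angle.

Run:
```python
from h import *
def reg(w,lo,hi):
    p=w.reshape(-1,3);return p[(p>lo).all(1)&(p<hi).all(1)]
for n in("wrist","scene","top"):
    d=snap(n);w=cloud(d)
    p=reg(w,[480,-480,50],[640,-300,115])
    print(n,len(p)); 
    if len(p)<20: continue
    print(np.percentile(p,[2,50,98],axis=0).round(0).tolist(), np.polyfit(p[:,2],p[:,0],1))
    if n=="wrist":
        q=reg(w,[480,-480,25],[640,-300,42]);print(np.percentile(q,[1,99],axis=0).round(0).tolist(),cv2.minAreaRect(q[:,:2].astype(np.float32)))
    cv2.imwrite(f"pics/{n}3.png",d['color'])
print(r.read_state()['ee_pos'])
```

```text
wrist 5912
[[578.0, -450.0, 52.0], [586.0, -382.0, 82.0], [595.0, -327.0, 99.0]] [3.11703978e-01 5.61160271e+02]
[[512.0, -454.0, 26.0], [574.0, -325.0, 41.0]] ((543.9442749023438, -390.20147705078125), (64.20877838134766, 130.68844604492188), 0.7344765663146973)
scene 95
[[581.0, -447.0, 55.0], [595.0, -366.0, 94.0], [598.0, -320.0, 102.0]] [3.25915830e-01 5.64593934e+02]
top 405
[[576.0, -445.0, 52.0], [585.0, -384.0, 76.0], [596.0, -327.0, 99.0]] [2.96869394e-01 5.62213918e+02]
[ 534.09420378 -386.52122848  192.53360609]
```

Run:
```python
from h import *
d=snap('wrist');K=np.array(d['intrinsics']);T=np.linalg.inv(np.array(d['tool_from_camera']))
print(np.array(d['tool_from_camera']).round(2))
for p in([0,0,0],[0,0,-19],[0,40,-13],[0,-40,-13],[11,40,-13],[-11,40,-13]):
    c=T@np.array([*p,1]);q=K@[c[0],-c[1],-c[2]];print(p,(q/q[2])[:2].round(0),-c[2].round(0),"meas depth",d['range_z'][min(479,int(q[1]/q[2])),int(q[0]/q[2])])
w=cloud(d)
print("finger cloud",w[330,205],w[345,195],w[330,435],r.read_state()['ee_pos'])
```

```text
[[ 0.0000e+00  9.5000e-01  3.0000e-01  7.7450e+01]
 [ 1.0000e+00 -0.0000e+00 -0.0000e+00  7.0000e-02]
 [-0.0000e+00  3.0000e-01 -9.5000e-01 -1.6878e+02]
 [ 0.0000e+00  0.0000e+00  0.0000e+00  1.0000e+00]]
[0, 0, 0] [319. 289.] 184.0 meas depth 390.82782
[0, 0, -19] [319. 308.] 166.0 meas depth 399.89407
[0, 40, -13] [411. 301.] 172.0 meas depth 395.29858
[0, -40, -13] [227. 301.] 172.0 meas depth 396.56418
[11, 40, -13] [413. 278.] 169.0 meas depth 387.9525
[-11, 40, -13] [410. 324.] 175.0 meas depth 404.66525
finger cloud [ 4.21127226e+02 -5.26585112e+02 -5.23158412e-01] [ 491.74608914 -386.14034638  243.54283768] [ 657.46698493 -514.29463934    2.50441243] [ 534.26000276 -386.65378344  192.69939293]
```

Emit:
{"name": "drive_tool", "arguments": {
  "moves": [
    [0, 0, 0, 0, 50, 0, 1],
    [0, 0, 0, 0, 100, 0, 1],
    [0, 0, 0, 0, 108, 30, 1],
    [0, 0, 0, 0, 108, 80, 1],
    [0, 0, 0, 0, 108, 110, 1],
    [0, 0, 0, 0, 108, 117, 1],
    [0, 0, 0, 0, 108, 117, 1]
  ]
}}

```text
time: 6.28
ee_pos: [643.0, -382.8, 77.3]
tool_rot: [0.692, 0.722, 0.0, 0.0]
ft_force: [-0.5, 0.5, -0.3]
gripper_width: -0.4
grip_force: 0.0
```

Emit:
{"name": "drive_tool", "arguments": {
  "moves": [
    [0, 0, 0, 0, -12, 0, 1],
    [0, 0, 0, 0, -24, 0, 1],
    [0, 0, 0, 0, -36, 0, 1],
    [0, 0, 0, 0, -46, 0, 1],
    [0, 0, 0, 0, -56, 0, 1],
    [0, 0, 0, 0, -62, 0, 1],
    [0, 0, 0, 0, -62, 0, 1]
  ]
}}

```text
time: 7.15
ee_pos: [580.6, -385.5, 77.4]
tool_rot: [0.692, 0.722, -0.0, 0.0]
ft_force: [-0.3, 0.1, 0.2]
gripper_width: -0.2
grip_force: 0.0
```

```bash
cat > lid.py <<'E'
from h import *
def reg(w,lo,hi):
    p=w.reshape(-1,3);return p[(p>lo).all(1)&(p<hi).all(1)]
s=r.read_state();print(s['ee_pos'],s['ft_force'])
for n in("scene","wrist"):
    w=cloud(snap(n))
    p=reg(w,[480,-480,44],[640,-300,112])
    e=s['ee_pos'];p=p[np.hypot(p[:,0]-e[0],p[:,1]-e[1])>25]
    a=p[:,1]<e[1]-30
    print(n,len(p),np.percentile(p,[2,50,98],axis=0).round(0).tolist(), np.polyfit(p[:,2],p[:,0],1))
E
python3 lid.py
```

```text
[ 580.60502438 -385.48165904   77.42675796] [-0.29530906  0.13766377  0.17730322]
scene 72 [[543.0, -428.0, 44.0], [592.0, -338.0, 87.0], [598.0, -318.0, 100.0]] [5.18561188e-01 5.47206557e+02]
wrist 4303 [[576.0, -361.0, 46.0], [587.0, -342.0, 86.0], [594.0, -325.0, 99.0]] [3.16717269e-01 5.60366503e+02]
```

Run:
```python
from h import *
a=snap('wrist')['color'];b=snap('scene')['color'][100:220,140:300]
b=cv2.resize(b,(480,360),interpolation=3)
c=np.zeros((480,800,3),np.uint8);c[:240,:320]=cv2.resize(a,(320,240));c[:360,320:]=b
t=snap('top')['color'][180:260,420:540];c[240:453,:320]=cv2.resize(t,(320,213))
cv2.imwrite('pics/c4.png',c)
```

```text
(no output)
```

View pics/c4.png

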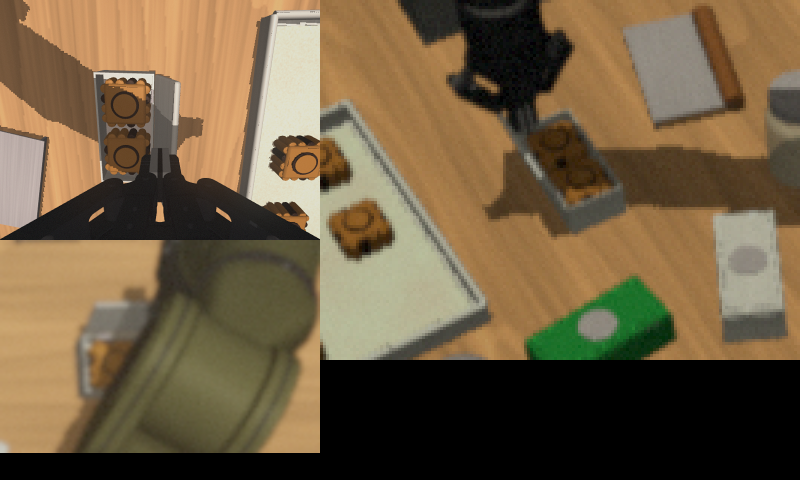

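Run:
```python
from h import *
d=snap('wrist');w=cloud(d);cv2.imwrite('pics/w5.png',d['color'])
for rr in(285,295,305,320,335):print(rr,[w[rr,c].round(0).tolist() for c in(300,310,330,340)])
m=(w[...,2]>48)&(w[...,2]<110)&(w[...,0]>540)&(w[...,0]<625)&(w[...,1]>-480)&(w[...,1]<-300)
p=w[m]
for y in range(-460,-310,15):
    q=p[abs(p[:,1]-y)<7.5]
    if len(q)>5:print(y,len(q),q[:,2].max().round(),q[q[:,2].argmax()].round(0),np.polyfit(q[:,2],q[:,0],1).round(2))
```

```text
285 [[570.0, -413.0, 11.0], [577.0, -397.0, 48.0], [586.0, -381.0, 83.0], [590.0, -375.0, 95.0]]
295 [[570.0, -420.0, 11.0], [577.0, -402.0, 48.0], [586.0, -386.0, 82.0], [590.0, -379.0, 96.0]]
305 [[571.0, -426.0, 15.0], [578.0, -375.0, 115.0], [585.0, -375.0, 114.0], [590.0, -384.0, 95.0]]
320 [[574.0, -379.0, 119.0], [578.0, -375.0, 125.0], [585.0, -374.0, 126.0], [589.0, -378.0, 119.0]]
335 [[575.0, -375.0, 135.0], [578.0, -375.0, 135.0], [584.0, -374.0, 136.0], [588.0, -374.0, 136.0]]
-445 14 83.0 [ 588. -451.   83.] [2.7000e-01 5.6529e+02]
-400 107 69.0 [ 583. -393.   69.] [2.7000e-01 5.6414e+02]
-385 876 110.0 [ 573. -379.  110.] [2.900e-01 5.631e+02]
-370 1503 110.0 [ 580. -375.  110.] [2.4000e-01 5.6639e+02]
-355 1533 100.0 [ 592. -362.  100.] [3.2000e-01 5.6007e+02]
-340 1660 99.0 [ 590. -341.   99.] [3.2000e-01 5.5982e+02]
-325 1017 99.0 [ 592. -327.   99.] [3.1000e-01 5.6067e+02]
```

View pics/w5.png

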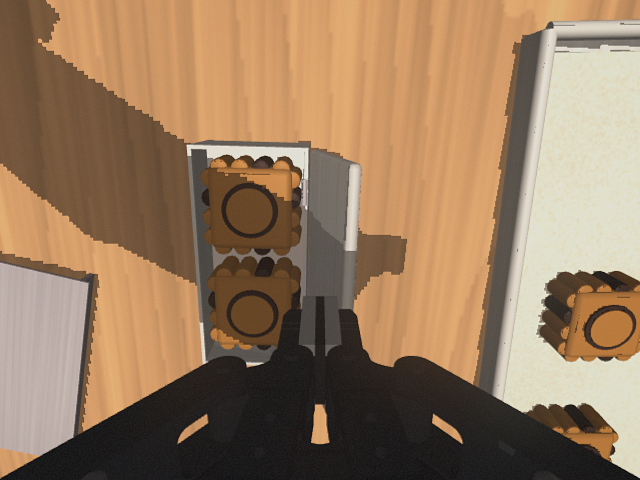

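The fingertips show at row 297. By depth they sit at z≈112 while the TCP reads 77, so the real tips are about 35 mm behind the reported TCP and they passed over the lid edge at z 99. I'll repeat the sweep 36 mm lower.

Emit:
{"name": "drive_tool", "arguments": {
  "moves": [
    [0, 0, 0, 0, 0, -15, 1],
    [0, 0, 0, 0, 30, -15, 1],
    [0, 0, 0, 0, 60, -10, 1],
    [0, 0, 0, 0, 60, 15, 1],
    [0, 0, 0, 0, 60, 34, 1],
    [0, 0, 0, 0, 60, 37, 1],
    [0, 0, 0, 0, 60, 37, 1]
  ]
}}

```text
time: 8.32
ee_pos: [640.8, -383.2, 40.8]
tool_rot: [0.692, 0.722, -0.0, 0.0]
ft_force: [-0.2, 0.1, -0.0]
gripper_width: 0.3
grip_force: 0.0
```

Emit:
{"name": "drive_tool", "arguments": {
  "moves": [
    [0, 0, 0, 0, -10, 0, 1],
    [0, 0, 0, 0, -20, 0, 1],
    [0, 0, 0, 0, -28, 0, 1],
    [0, 0, 0, 0, -36, 0, 1],
    [0, 0, 0, 0, -44, 0, 1],
    [0, 0, 0, 0, -52, 0, 1],
    [0, 0, 0, 0, -60, 0, 1],
    [0, 0, 0, 0, -68, 0, 1],
    [0, 0, 0, 0, -76, 0, 1],
    [0, 0, 0, 0, -84, 0, 1],
    [0, 0, 0, 0, -92, 0, 1],
    [0, 0, 0, 0, -98, 0, 1]
  ]
}}

```text
time: 9.82
ee_pos: [542.3, -387.0, 40.3]
tool_rot: [0.692, 0.722, -0.0, -0.0]
ft_force: [0.7, 0.0, -0.6]
gripper_width: 0.3
grip_force: 0.0
```

Emit:
{"name": "drive_tool", "arguments": {
  "moves": [
    [0, 0, 0, 0, 0, -20, 1],
    [0, 0, 0, 0, 0, -60, 1],
    [0, 0, 0, 0, 0, -110, -1],
    [0, 0, 0, 0, 0, -130, -1],
    [0, 0, 0, 0, 0, -130, -1],
    [0, 0, 0, 0, 0, -130, -1]
  ]
}}

```text
time: 10.58
ee_pos: [542.6, -386.3, 169.7]
tool_rot: [0.692, 0.722, 0.0, -0.001]
ft_force: [-0.3, 0.2, 0.6]
gripper_width: 72.2
grip_force: 0.0
```

Run:
```python
from h import *
d=snap('wrist');w=cloud(d);cv2.imwrite('pics/w6.png',d['color'])
p=w[(w[...,2]>34)&(w[...,2]<110)&(abs(w[...,0]-560)<90)&(abs(w[...,1]+388)<90)]
print(len(p),np.percentile(p,[1,50,99],axis=0).round(0).tolist())
q=p[p[:,2]<55];print(cv2.minAreaRect(q[:,:2].astype(np.float32)))
K=np.array(d['intrinsics']);print(K[0,0],r.read_state()['ee_pos'],r.read_state()['gripper_width'])
# finger tips when open, tool frame
P=np.array(d['tool_from_camera']);z=d['range_z'].astype(float);v,u=np.mgrid[0:480,0:640]
t=np.stack([(u-K[0,2])/K[0,0]*z,-(v-K[1,2])/K[1,1]*z,-z,np.ones_like(z)],-1)@P.T
f=t[(z>0)&(t[...,2]<-5)&(t[...,0]<14)&(abs(t[...,1])<60)];
for lo,hi in((-60,-35),(35,60)):
    g=f[(f[:,1]>lo)&(f[:,1]<hi)];print(np.percentile(g[:,2],[97,99,99.8]),np.percentile(g[:,0],[2,98]))
```

```text
12875 [[513.0, -452.0, 42.0], [543.0, -383.0, 46.0], [573.0, -326.0, 48.0]]
((543.4366455078125, -389.6879577636719), (61.5516357421875, 129.72799682617188), 1.057307243347168)
395.98916994222566 [ 542.30352323 -386.17752112  169.16193673] 78.96603386961223
[-43.01272142 -38.83566468 -35.57224481] [-9.42671716 12.73594527]
[-42.86059559 -38.74465902 -35.64472201] [-9.31330665 12.75170952]
```

The lid is shut: the flat top at z≈45 measures 61.6 x 129.7 mm, centred at (543.4,-389.7), yaw ≈1°. Now the grasp.

```bash
python3 -c "
from h import *
rel((543.4,-389.7,30,1),(543.4,-389.7,-15,1))"
```

```text
[-0.1 -0.1  1.4] [ -3.8   1.2 139.2]
[-0.1 -0.1  1.4] [ -3.8   1.3 184.2]
```

Emit:
{"name": "drive_tool", "arguments": {
  "moves": [
    [0, 0, 1.4, -3.8, 1.2, 40, -1],
    [0, 0, 1.4, -3.8, 1.2, 90, -1],
    [0, 0, 1.4, -3.8, 1.2, 130, -1],
    [0, 0, 1.4, -3.8, 1.2, 145, -1],
    [0, 0, 1.4, -3.8, 1.2, 158, -1],
    [0, 0, 1.4, -3.8, 1.2, 160, -1]
  ]
}}

```text
time: 11.38
ee_pos: [544.5, -390.7, 10.3]
tool_rot: [0.701, 0.713, 0.0, 0.0]
ft_force: [0.3, -0.0, -1.0]
gripper_width: 85.4
grip_force: 0.0
```

Emit:
{"name": "drive_tool", "arguments": {
  "moves": [
    [0, 0, 0, 0, 0, 8, -1],
    [0, 0, 0, 0, 0, 16, -1],
    [0, 0, 0, 0, 0, 24, -1],
    [0, 0, 0, 0, 0, 24, -1]
  ]
}}

```text
time: 11.88
ee_pos: [543.8, -390.2, -14.5]
tool_rot: [0.701, 0.713, -0.0, -0.001]
ft_force: [0.5, -0.6, 0.5]
gripper_width: 85.2
grip_force: 0.0
```

```bash
cat > tips.py <<'E'
from h import *
d=snap('wrist');w=cloud(d);s=r.read_state()
M=R.from_quat(s["tool_rot"]).as_matrix();t=(w-s["ee_pos"])@M
print(s["ee_pos"],s["ft_force"],s["gripper_width"],s["grip_force"])
for sg in(-1,1):
    m=(t[...,2]<-15)&(t[...,0]<14)&(t[...,0]>8)&(sg*t[...,1]>32)&(sg*t[...,1]<62)
    g=t[m];h=np.histogram(g[:,2],bins=range(-70,-14,5));print(h[0],np.percentile(g[:,2],[90,97,99]))
E
python3 tips.py
```

```text
[ 544.10645509 -390.43747702  -14.09960724] [ 0.11238226 -0.36843964  0.48080126] 85.77502025212326 0.0
[284 238 218 198 182  76   1   0   0   0 438] [-48.77840218 -15.51172461 -15.18303607]
[273 244 232 194 173  85   1   0   0   0 523] [-47.00686909 -15.44087244 -15.16014976]
```

Emit:
{"name": "drive_tool", "arguments": {
  "grip_force": 80,
  "moves": [
    [0, 0, 0, 0, 0, 4, -1],
    [0, 0, 0, 0, 0, 4, 1],
    [0, 0, 0, 0, 0, 4, 1],
    [0, 0, 0, 0, 0, 4, 1],
    [0, 0, 0, 0, 0, 4, 1],
    [0, 0, 0, 0, 0, 4, 1]
  ]
}}

```text
time: 12.68
ee_pos: [544.5, -390.8, -17.5]
tool_rot: [0.701, 0.713, 0.0, 0.0]
ft_force: [-0.6, 0.2, 2.8]
gripper_width: 60.9
grip_force: 88.4
```

```bash
sed -i 's/sg\*t\[...,1\]>32/sg*t[...,1]>20/' tips.py; python3 tips.py
python3 - <<'E'
from h import *
# coder corner from the initial top view: dark guides, rays onto guide-top planes
im=cv2.imread("pics/top0.png");w=np.load("top0.npy")
d=snap("top");K=np.array(d["intrinsics"]);C=d["c2w"]
def ray(u,v,z):
    q=C[:3,:3]@np.array([(u-K[0,2])/K[0,0],-(v-K[1,2])/K[1,1],-1]);o=C[:3,3];return o+q*(z-o[2])/q[2]
th=np.deg2rad(-11.8);X=np.array([np.cos(th),np.sin(th)]);Y=np.array([-np.sin(th),np.cos(th)])
g=cv2.cvtColor(im,cv2.COLOR_BGR2GRAY)
P=w[...,:2]; m=(w[...,2]>60)&(w[...,2]<100)&(g<115)
# dark pixels in coder axes about approx corner
c0=ray(263,203,78)[:2]
v,u=np.nonzero(g<115)
sel=[(a,b) for a,b in zip(u,v) if 225<a<335 and 180<b<250]
q84=np.array([ray(a,b,84)[:2]-c0 for a,b in sel]);q96=np.array([ray(a,b,96)[:2]-c0 for a,b in sel])
k=np.c_[q84@X,q84@Y]
b=k[(k[:,1]<-15)&(k[:,1]>-165)&(abs(k[:,0])<20)]
print("c0",c0,"back guide rows",len(b),np.histogram(b[:,0],bins=range(-20,21,2)),np.polyfit(b[:,1],b[:,0],1))
k=np.c_[q96@X,q96@Y]
e=k[(k[:,0]<-15)&(k[:,0]>-100)&(abs(k[:,1])<25)]
print("end guide",len(e),np.histogram(e[:,1],bins=range(-24,25,2)))
# bed edges in coder axes
p=w.reshape(-1,3);p=p[(abs(p[:,2]-71.5)<4)];k=(p[:,:2]-c0)@np.c_[X,Y];k=k[(abs(k)<260).all(1)]
a=k[(k[:,1]>-180)&(k[:,1]<50)];print("bed x",np.percentile(a[:,0],[.3,1,99,99.7]));a=k[(k[:,0]>-150)&(k[:,0]<50)];print("bed -y edge",np.percentile(a[:,1],[.3,1]))
E
```

```text
[ 544.50362446 -390.73846361  -17.50924714] [-0.17462863 -0.56700287  3.11364911] 60.77127271568648 88.40002298355103
[324 738 151  91  52  22   2   0   0  16 623] [-61.85163769 -18.80007736 -18.27935194]
[335 763 148  97  59  27   3   0   0  11 635] [-61.4168265  -18.73073216 -18.17153016]
c0 [596.66358874 209.7617293 ] back guide rows 111 (array([ 0,  0,  0,  0,  0,  0,  0,  0,  0,  0,  0, 17, 31, 28, 10,  6,  5,
        4,  6,  4]), array([-20, -18, -16, -14, -12, -10,  -8,  -6,  -4,  -2,   0,   2,   4,
         6,   8,  10,  12,  14,  16,  18,  20])) [-0.01693105  6.25576794]
end guide 116 (array([ 0,  0,  0,  0,  0,  0,  0,  0,  0,  0,  0,  0,  7, 21, 22, 22, 17,
        5,  4,  3,  4,  4,  2,  3]), array([-24, -22, -20, -18, -16, -14, -12, -10,  -8,  -6,  -4,  -2,   0,
         2,   4,   6,   8,  10,  12,  14,  16,  18,  20,  22,  24]))
bed x [-174.96724828 -173.53888109   78.06592734   79.71887421]
bed -y edge [-188.15158125 -186.76139722]
```

```bash
python3 -c "
from h import *
rel((544.5,-390.7,105,1),(521,136.6,105,-11.8),(521,136.6,60,-11.8))"
```

```text
[0. 0. 0.] [   0.     0.  -122.5]
[ 0.   0.  12.8] [ 527.7  -14.  -122.6]
[ 0.   0.  12.8] [527.7 -14.  -77.6]
```

Emit:
{"name": "drive_tool", "arguments": {
  "moves": [
    [0, 0, 0, 0, 0, -10, 1],
    [0, 0, 0, 0, 0, -30, 1],
    [0, 0, 0, 0, 0, -55, 1],
    [0, 0, 0, 0, 0, -80, 1],
    [0, 0, 0, 0, 0, -105, 1],
    [0, 0, 0, 0, 0, -122, 1],
    [0, 0, 0, 0, 0, -122, 1]
  ]
}}

```text
time: 13.65
ee_pos: [545.3, -391.3, 106.2]
tool_rot: [0.701, 0.713, 0.0, 0.002]
ft_force: [-0.1, -0.7, -2.6]
gripper_width: 61.0
grip_force: 87.9
```

```bash
python3 -c "
from h import *
s=r.read_state();print(s['ft_force'],s['torque'],s['gripper_width'])
rel((521,136.6,105,-11.8),(521,136.6,60,-11.8))"
```

```text
[-0.0891147  -0.68573118 -2.63229155] [-0.00085956 -0.05925398  0.03918648] 60.97673488655278
[ 0.2  0.1 12.8] [ 5.283e+02 -1.480e+01  1.000e-01]
[ 0.2  0.1 12.8] [528.3 -14.9  45.1]
```

Lifted; the force is close to the tin's weight. Carrying it to the coder.

Emit:
{"name": "drive_tool", "arguments": {
  "moves": [
    [0, 0, 0, 20, 0, 0, 1],
    [0, 0, 1, 60, -2, 0, 1],
    [0, 0, 2, 110, -3, 0, 1],
    [0, 0, 4, 160, -5, 0, 1],
    [0, 0, 5, 210, -6, 0, 1],
    [0, 0, 6, 260, -7, 0, 1],
    [0, 0, 7, 310, -9, 0, 1],
    [0, 0, 8, 360, -10, 0, 1],
    [0, 0, 10, 410, -12, 0, 1],
    [0, 0, 11, 455, -13, 0, 1],
    [0, 0, 12.8, 495, -14, 0, 1],
    [0, 0, 12.8, 518, -15, 0, 1]
  ]
}}

```text
time: 15.15
ee_pos: [519.0, 130.2, 103.4]
tool_rot: [0.775, 0.632, -0.0, -0.001]
ft_force: [0.5, -0.4, -3.1]
gripper_width: 60.9
grip_force: 87.8
```

Emit:
{"name": "drive_tool", "arguments": {
  "moves": [
    [0, 0, 0, 10, 2, 0, 1],
    [0, 0, 0, 10, 2, 0, 1],
    [0, 0, 0, 10, 2, 0, 1]
  ]
}}

```text
time: 15.52
ee_pos: [524.1, 134.4, 104.2]
tool_rot: [0.777, 0.63, -0.001, 0.0]
ft_force: [0.1, 0.1, -3.2]
gripper_width: 60.5
grip_force: 87.8
```

Run:
```python
from h import *
s=r.read_state();print(s['ee_pos'],s['ft_force'],s['gripper_width'],s['joint_pos'].round(2))
d=snap('wrist');w=cloud(d);a=d['color']
np.save('w7.npy',w)
c0=np.array([599.2,212.3]);th=np.deg2rad(-11.8);X=np.array([np.cos(th),np.sin(th)]);Y=np.array([-np.sin(th),np.cos(th)])
k=(w[...,:2]-c0)@np.c_[X,Y]; z=w[...,2]
m=(z>78)&(z<100)&(abs(k[...,0]+20)<120)&(k[...,1]<40)&(k[...,1]>-200)
print(m.sum())
b=m&(z<88)&(k[...,0]>-12)&(k[...,0]<15)
for y in range(-180,20,20):
    q=k[b&(abs(k[...,1]-y)<10)]
    if len(q)>5:print('back y',y,len(q),np.percentile(q[:,0],[3,50,97]).round(1))
e=m&(z>88)&(abs(k[...,1])<22)
for x in range(-110,10,20):
    q=k[e&(abs(k[...,0]-x)<10)]
    if len(q)>5:print('end x',x,len(q),np.percentile(q[:,1],[3,50,97]).round(1))
t=cv2.resize(snap('top')['color'][150:290,180:350],(640,527))
cv2.imwrite('pics/c8.png',np.hstack([cv2.resize(a,(400,300)),cv2.resize(t,(364,300))]))
```

```text
[524.10955069 134.41111405 104.16852822] [ 0.13319554  0.12940639 -3.17803646] 60.46212269901796 [-0.45  0.74  0.2   1.92 -0.28  0.5  -0.27]
15276
back y -120 351 [ 1.8  7.2 11.5]
back y -100 805 [ 1.8  5.6 11.3]
back y -80 871 [ 1.7  5.6 11.2]
back y -60 971 [ 1.7  5.6 11.2]
back y -40 1071 [ 1.5  5.5 11.1]
back y -20 1179 [ 1.5  5.5 11. ]
back y 0 691 [-7.   5.  10.9]
end x -110 755 [0.1 4.9 9.7]
end x -90 1366 [0.1 4.7 9.7]
end x -70 1378 [0.2 4.9 9.8]
end x -50 1394 [ 0.3  4.9 10. ]
end x -30 1366 [ 0.4  5.  10. ]
end x -10 1243 [ 0.4  5.1 10. ]
```

View pics/c8.png

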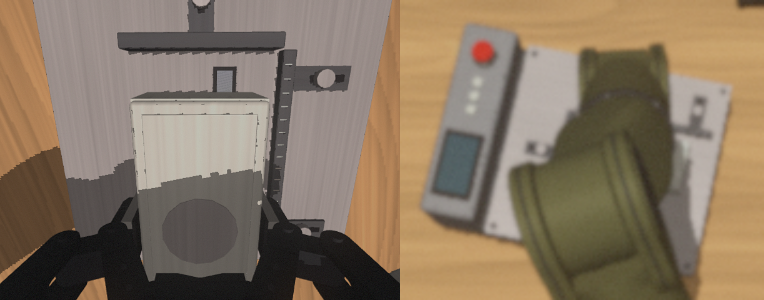

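The left panel shows the shut, level tin held at (200,180), with the end guide at (200,42) and the back guide at (285,120). The corner is at about (600.5,212.0). Now checking the tin's pose in the hand.

Run:
```python
from h import *
w=np.load('w7.npy');s=r.read_state();e=s['ee_pos']
m=(w[...,2]>156)&(w[...,2]<176)&(np.hypot(w[...,0]-e[0],w[...,1]-e[1])<75)
p=w[m];print(len(p),np.percentile(p[:,2],[5,50,95]))
print(cv2.minAreaRect(p[:,:2].astype(np.float32)))
A=np.c_[p[:,:2],np.ones(len(p))];print(np.linalg.lstsq(A,p[:,2],rcond=None)[0][:2])
th=np.deg2rad(-11.7);X=np.array([np.cos(th),np.sin(th)]);Y=np.array([-np.sin(th),np.cos(th)])
k=(p[:,:2]-e[:2])@np.c_[X,Y];print("in hand",np.percentile(k,[.5,99.5],axis=0))
k=(p[:,:2]-[600.5,212])@np.c_[X,Y];print("to corner",np.percentile(k,[.5,99.5],axis=0))
M=R.from_quat(s['tool_rot']).as_matrix();print("tool y az",np.degrees(np.arctan2(M[1,1],M[0,1])))
```

```text
60829 [165.64474295 167.60277236 169.00364721]
((527.7808837890625, 151.375732421875), (97.6146240234375, 88.26885223388672), 78.00582885742188)
[-0.0034639  -0.01818787]
in hand [[-38.28158011 -26.18103145]
 [ 38.91390545  65.63492085]]
to corner [[ -97.45781145 -117.3862339 ]
 [ -20.26232589  -25.5702816 ]]
tool y az -11.905956706634006
```

Emit:
{"name": "drive_tool", "arguments": {
  "moves": [
    [0, 0, 0, 0, 0, 12, 1],
    [0, 0, 0, 0, 0, 26, 1],
    [0, 0, 0, 0, 0, 38, 1],
    [0, 0, 0, 0, 0, 44, 1],
    [0, 0, 0, 0, 0, 47, 1],
    [0, 0, 0, 0, 0, 49, 1],
    [0, 0, 0, 0, 0, 49, 1],
    [0, 0, 0, 0, 0, 49, 1]
  ]
}}

```text
time: 16.62
ee_pos: [524.2, 136.5, 55.6]
tool_rot: [0.776, 0.631, 0.0, 0.0]
ft_force: [-1.0, -0.4, -2.7]
gripper_width: 60.8
grip_force: 87.8
```

Emit:
{"name": "drive_tool", "arguments": {
  "moves": [
    [0, 0, 0, 0, 0, 1, 1],
    [0, 0, 0, 0, 0, 2, 1],
    [0, 0, 0, 0, 0, 2, 1],
    [0, 0, 0, 0, 0, 2, 1]
  ]
}}

```text
time: 17.12
ee_pos: [524.2, 136.5, 54.5]
tool_rot: [0.776, 0.631, 0.0, -0.0]
ft_force: [-1.6, 0.2, 7.4]
gripper_width: 60.8
grip_force: 89.2
```

Resting on the bed. I'll ease off slightly, then slide towards the back guide and the end guide.

Emit:
{"name": "drive_tool", "arguments": {
  "moves": [
    [0, 0, 0, 2, 4, -0.5, 1],
    [0, 0, 0, 6, 9, -0.5, 1],
    [0, 0, 0, 10, 14, -0.5, 1],
    [0, 0, 0, 14, 19, -0.5, 1],
    [0, 0, 0, 18, 23, -0.5, 1],
    [0, 0, 0, 21, 26, -0.5, 1],
    [0, 0, 0, 21, 26, -0.5, 1],
    [0, 0, 0, 21, 26, -0.5, 1]
  ]
}}

```text
time: 18.12
ee_pos: [554.9, 152.1, 54.5]
tool_rot: [0.776, 0.631, 0.001, 0.0]
ft_force: [-0.6, 0.1, 5.5]
gripper_width: 60.9
grip_force: 88.9
```

Emit:
{"name": "drive_tool", "arguments": {
  "moves": [
    [0, 0, 0, 0, 1, 0, 1],
    [0, 0, 0, 0, 2, 0, 1],
    [0, 0, 0, 0, 3, 0, 1],
    [0, 0, 0, 0, 3, 0, 1],
    [0, 0, 0, 0, 3, 0, 1]
  ]
}}

```text
time: 18.75
ee_pos: [556.7, 151.8, 54.5]
tool_rot: [0.776, 0.631, 0.0, -0.0]
ft_force: [-2.7, 0.9, 6.9]
gripper_width: 60.4
grip_force: 89.0
```

Emit:
{"name": "drive_tool", "arguments": {
  "moves": [
    [0, 0, 0, 0, 1, 0, 1],
    [0, 0, 0, 0, 2, 0, 1],
    [0, 0, 0, 0, 2, 0, 1],
    [0, 0, 0, 0, 2, 0, 1]
  ]
}}

```text
time: 19.25
ee_pos: [556.6, 151.7, 54.5]
tool_rot: [0.775, 0.632, -0.001, -0.002]
ft_force: [-6.8, 1.4, 11.0]
gripper_width: 61.0
grip_force: 89.8
```

Emit:
{"name": "drive_tool", "arguments": {
  "moves": [
    [0, 0, 0, 1, 0, 0, 1],
    [0, 0, 0, 2, 0, 0, 1],
    [0, 0, 0, 3, 0, 0, 1],
    [0, 0, 0, 4, 0, 0, 1],
    [0, 0, 0, 4, 0, 0, 1],
    [0, 0, 0, 4, 0, 0, 1]
  ]
}}

```text
time: 20.0
ee_pos: [557.0, 153.5, 54.6]
tool_rot: [0.776, 0.631, -0.002, -0.001]
ft_force: [-8.0, -3.0, 12.1]
gripper_width: 60.7
grip_force: 89.6
```

Emit:
{"name": "drive_tool", "arguments": {
  "moves": [
    [0, 0, 0, 1, 0, -0.5, 1],
    [0, 0, 0, 2, 0.5, -0.5, 1],
    [0, 0, 0, 3, 0.5, -0.5, 1],
    [0, 0, 0, 3, 0.5, -0.5, 1],
    [0, 0, 0, 3, 0.5, -0.5, 1]
  ]
}}

```text
time: 20.62
ee_pos: [557.0, 154.1, 54.6]
tool_rot: [0.776, 0.631, -0.004, -0.001]
ft_force: [-8.4, -6.3, 10.4]
gripper_width: 60.8
grip_force: 89.5
```

Run:
```python
from h import *
s=r.read_state();print(s['ee_pos'],s['ft_force'],s['torque'])
d=snap('wrist');w=cloud(d)
th=np.deg2rad(-11.7);X=np.array([np.cos(th),np.sin(th)]);Y=np.array([-np.sin(th),np.cos(th)])
k=(w[...,:2]-[600.5,212])@np.c_[X,Y];z=w[...,2]
top=(z>112)&(z<122)&(k[...,0]>-70)&(k[...,0]<8)&(k[...,1]>-80)&(k[...,1]<8)
p=w[top];print('top z',np.percentile(z[top],[5,50,95]),np.percentile(k[top],[1,99],axis=0).tolist())
A=np.c_[k[top],np.ones(len(p))];print('tilt',np.linalg.lstsq(A,p[:,2],rcond=None)[0])
for x in(-55,-45,-31,-17,-7):
    q=k[top&(abs(k[...,0]-x)<4)];print('end edge',x,q[:,1].max().round(1))
for y in(-12,-20,-30,-40):
    q=k[top&(abs(k[...,1]-y)<4)];print('back edge',y,q[:,0].max().round(1),q[:,0].min().round(1))
e=(z>88)&(z<100)&(abs(k[...,1])<15)&(k[...,0]<-5)&(k[...,0]>-100);print('end face',np.percentile(k[e][:,1],[2,50,98]))
cv2.imwrite('pics/w9.png',d['color'])
```

```text
[557.03661355 154.05342537  54.5975409 ] [-8.42094617 -6.34934902 10.38341144] [-1.01560684  1.41181356  0.51084091]
top z [116.56928708 118.10614766 119.32128276] [[-60.73615458313762, -78.84114758736962], [0.09717039389415305, -0.31785244891397185]]
tilt [-4.28379849e-03 -1.27644915e-02  1.17445798e+02]
end edge -55 0.6
end edge -45 0.5
end edge -31 0.5
end edge -17 0.7
end edge -7 0.7
back edge -12 0.2 -61.1
back edge -20 -0.0 -61.2
back edge -30 0.0 -61.1
back edge -40 0.2 -60.9
end face [ 0.4680381   5.44451534 10.37167465]
```

View pics/w9.png

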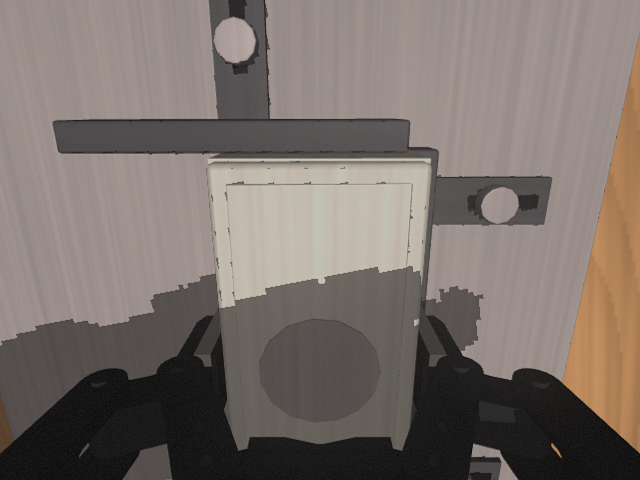

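The tin's end edge (row 160) lies flush against the end guide and its long side runs along the back guide at column 435. The edge residuals are uniform within 0.3 mm. Now pressing more firmly.

Emit:
{"name": "drive_tool", "arguments": {
  "moves": [
    [0, 0, 0, 1.5, 1, 0, 1],
    [0, 0, 0, 3, 2, 0, 1],
    [0, 0, 0, 4.5, 3, 0, 1],
    [0, 0, 0, 6, 4, 0, 1],
    [0, 0, 0, 6, 4, 0, 1],
    [0, 0, 0, 6, 4, 0, 1],
    [0, 0, 0, 6, 4, 0, 1]
  ]
}}

```text
time: 21.55
ee_pos: [556.8, 153.8, 54.7]
tool_rot: [0.776, 0.63, -0.01, -0.001]
ft_force: [-19.6, -15.9, 23.1]
gripper_width: 60.8
grip_force: 91.1
```

Emit:
{"name": "drive_tool", "arguments": {
  "moves": [
    [0, 0, 0, 0, 0, -0.5, 1],
    [0, 0, 0, 0, 0, -1, 1],
    [0, 0, 0, 0, 0, -1, 1],
    [0, 0, 0, 0, 0, -1, 1]
  ]
}}

```text
time: 22.05
ee_pos: [556.8, 153.7, 54.8]
tool_rot: [0.776, 0.63, -0.01, -0.001]
ft_force: [-17.2, -15.7, 16.3]
gripper_width: 60.5
grip_force: 89.9
```

Run:
```python
from h import *
s=r.read_state();print(s['ee_pos'],s['ft_force'],s['tool_rot'],s['torque'])
d=snap('wrist');w=cloud(d)
th=np.deg2rad(-11.7);X=np.array([np.cos(th),np.sin(th)]);Y=np.array([-np.sin(th),np.cos(th)])
k=(w[...,:2]-[600.5,212])@np.c_[X,Y];z=w[...,2]
top=(z>110)&(z<124)&(k[...,0]>-70)&(k[...,0]<8)&(k[...,1]>-80)&(k[...,1]<8)
p=w[top];A=np.c_[k[top],np.ones(len(p))];print('tilt top',np.linalg.lstsq(A,p[:,2],rcond=None)[0])
bed=(z>66)&(z<76)&(k[...,0]>-150)&(k[...,0]<60)&(k[...,1]>-150)&(k[...,1]<60)
p=w[bed];A=np.c_[k[bed],np.ones(len(p))];print('tilt bed',np.linalg.lstsq(A,p[:,2],rcond=None)[0])
for x in(-55,-45,-31,-17,-7):
    q=k[top&(abs(k[...,0]-x)<4)];print('end edge',x,q[:,1].max().round(1))
for y in(-12,-20,-30,-40):
    q=k[top&(abs(k[...,1]-y)<4)];print('back edge',y,q[:,0].max().round(1))
e=(z>88)&(z<100)&(abs(k[...,1])<15)&(k[...,0]<-5)&(k[...,0]>-100);print('end face',np.percentile(k[e][:,1],[2,50,98]))
```

```text
[556.76919068 153.73248854  54.81434994] [-17.21778432 -15.73602044  16.3070886 ] [ 0.77628212  0.63029754 -0.0104624  -0.00127524] [-2.5983769   2.91434872  0.9022018 ]
tilt top [-9.66671565e-03 -2.19411544e-02  1.17116510e+02]
tilt bed [ 7.89278971e-04 -6.31463122e-04  7.33174439e+01]
end edge -55 0.7
end edge -45 0.7
end edge -31 0.7
end edge -17 0.7
end edge -7 0.7
back edge -12 0.3
back edge -20 0.5
back edge -30 0.5
back edge -40 0.3
end face [ 0.49855796  5.54213989 10.38913095]
```

Pressed against both guides, but the top tilts 0.022 along y, so the far end is lifted about 2–3 mm. I'll level it with a small counter-turn.

Emit:
{"name": "drive_tool", "arguments": {
  "moves": [
    [-0.2, 0.5, 0, 0.3, 0, 0, 1],
    [-0.4, 1.0, 0, 0.6, 0, 0, 1],
    [-0.6, 1.5, 0, 1, 0, 0, 1],
    [-0.6, 1.5, 0, 1, 0, 0, 1],
    [-0.6, 1.5, 0, 1, 0, 0, 1]
  ]
}}

```text
time: 22.72
ee_pos: [557.3, 155.1, 54.4]
tool_rot: [0.777, 0.63, 0.003, -0.005]
ft_force: [-15.2, -13.0, 14.6]
gripper_width: 60.5
grip_force: 90.2
```

```bash
cat > chk.py <<'E'
from h import *
s=r.read_state();f=s['ft_force'];print(s['ee_pos'],f,s['tool_rot'],s['torque'])
d=snap('wrist');w=cloud(d)
th=np.deg2rad(-11.7);X=np.array([np.cos(th),np.sin(th)]);Y=np.array([-np.sin(th),np.cos(th)])
print('F coder x,y',f[:2]@X,f[:2]@Y,f[2])
k=(w[...,:2]-[600.5,212])@np.c_[X,Y];z=w[...,2]
top=(z>110)&(z<124)&(k[...,0]>-58)&(k[...,0]<-4)&(k[...,1]>-100)&(k[...,1]<-4)
p=w[top];A=np.c_[k[top],np.ones(len(p))];c=np.linalg.lstsq(A,p[:,2],rcond=None)[0];print('tilt top',c,'bed corner height',c[2])
print('resid',np.std(A@c-p[:,2]),k[top][:,1].min())
T=(z>105)&(z<124)&(k[...,0]>-70)&(k[...,0]<8)&(k[...,1]>-80)&(k[...,1]<8)
print('end edge',[k[T&(abs(k[...,0]-x)<4)][:,1].max().round(1) for x in(-55,-45,-31,-17,-7)],'back',[k[T&(abs(k[...,1]-y)<4)][:,0].max().round(1) for y in(-12,-20,-30,-40)])
E
python3 chk.py
```

```text
[557.32767752 155.07001839  54.44427171] [-15.23901561 -13.04281452  14.63647639] [ 0.77655333  0.63001832  0.00344509 -0.0054747 ] [-3.04879378  2.83442259  0.59414259]
F coder x,y -12.277474614476146 -15.862100254386712 14.636476394372247
tilt top [-5.60678786e-05 -5.77414074e-03  1.17911506e+02] bed corner height 117.91150565000702
resid 0.6485710727557799 -95.85014042278453
end edge [np.float64(0.6), np.float64(0.7), np.float64(0.7), np.float64(0.7), np.float64(0.7)] back [np.float64(0.2), np.float64(-0.1), np.float64(0.1), np.float64(0.0)]
```

Emit:
{"name": "drive_tool", "arguments": {
  "moves": [
    [0, 0.25, 0, 0.5, 0.5, 0, 1],
    [0, 0.5, 0, 1, 1, 0, 1],
    [0, 0.5, 0, 1, 1, 0, 1],
    [0, 0.5, 0, 1, 1, 0, 1],
    [0, 0.5, 0, 1, 1, 0, 1]
  ]
}}

```text
time: 23.4
ee_pos: [557.4, 155.5, 54.4]
tool_rot: [0.776, 0.63, 0.006, -0.009]
ft_force: [-17.3, -14.3, 15.8]
gripper_width: 60.9
grip_force: 90.6
```

```bash
python3 chk.py
```

```text
[557.36029241 155.46005759  54.43888814] [-17.2578189  -14.3105288   15.80134475] [ 0.77627011  0.63031469  0.00577993 -0.00864267] [-3.38286861  3.33012197  0.77555016]
F coder x,y -13.997256496141501 -17.512862652518233 15.80134474999527
tilt top [-7.78846868e-04 -5.88976753e-03  1.17909077e+02] bed corner height 117.90907715990659
resid 0.647894183346541 -95.66784459190619
end edge [np.float64(0.6), np.float64(0.6), np.float64(0.7), np.float64(0.7), np.float64(0.7)] back [np.float64(0.2), np.float64(0.2), np.float64(0.0), np.float64(0.0)]
```

The tilt didn't change with the extra turn, so the tin lies flat on the bed. It is pressed with about 14 N on the back guide and 17 N on the end guide.

```bash
python3 -c "
from station import r
print(r.finish_job())"
```

```text
the job is handed in; nothing more can be done
None
```

The lid was shut on the bench, and the tin was carried to the coder and handed in lying flat in the corner, still gripped and pressed with about 14 N on the back guide and 17 N on the end guide.

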